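# Lock the vise swivel with the long T-key

### The job

Lock the bench vise's swivel: take the steel T-key out of its wooden stand, lower it down the deep shaft of the lock housing in front of the vise, feel its socket down onto the hidden square stem, and turn it clockwise (seen from above) until the locking bolt has run fully home into the vise base. Work with a light hand, never forcing or wrenching the key in the lock, leave the things lying about where they are, and let go with the key standing seated on the stem.

Things in the scene. Friction and masses are not known exactly. Their poses are not given: they have to be found in the camera images.
- vise: Blue bench vise on a dark base plate (350 x 120 x 10 mm), fixed to the bench; on its robot side the grey square lock housing, 78 x 78 mm, top 125 mm above the bench. Origin: on the bench, on the vertical axis of the housing's shaft. x axis from housing to vise (jaws 130 to 255 mm along x, 150 mm high), z up.
- shaft_mouth (a point): Centre of the shaft's open top, 125 mm above the bench; axes as of the vise. The shaft is a square well 46 mm wide, sides parallel to x and y, walls 16 mm. More than 45 N of contact force in all between the key and the housing or stem (pressing, or about 0.4 N m of wrenching) damages the lock.
- stem_top (a point): Top of the hidden square stem on the shaft's axis, 50 mm above the bench (axes as of the vise; they do not turn with the stem): conical nose 6 mm high, 10 mm across at its tip, that centres the socket, then 18 mm square down to 18 mm. Sprung: pressed with 3 N it starts to sink, at 9 N it is 4 mm down and solid; the key pressed lightly on it and turned drops on when the flats line up.
- stem_foot (a point): Foot of the stem on the shaft's axis, 18 mm above the bench; axes as of the vise. The stem's flats start at an unknown angle within 0.5 rad either way of the housing's sides. Clockwise from above it first turns through its free play (0.1 N m) to 0.5 rad clockwise of the sides, then drives the bolt (about 0.14 N m) to a firm stop at 1.1 rad clockwise.
- key_bar (a point): Centre of the T-key's crossbar, the place to grip: a steel bar 110 mm long (x axis), 16 mm wide (y) and 16 mm high (z, up). The key weighs about 0.45 kg; its round shank, 14 mm thick, runs straight down from here.
- key_tip (a point): Centre of the key's lower end, 165 mm below the bar's centre, axes as of the bar. The end is a socket with flat sides parallel to the bar's x and y axes, about 29 mm across outside (35 mm over the corners); square opening 19.6 mm wide, 26 mm deep, so it has about 0.1 rad of slack on the stem. Fully seated, the tip is 20 to 24 mm above the bench; 34 mm is enough.
- stand: Dark wooden block, fixed to the bench, 81 x 81 mm and 60 mm high, with a 37 mm square hole in its top in which the key stands upright (a little loosely), its tip on the hole's floor 8 mm above the bench. Origin: under its centre, on the bench.
- bolt (a joint): Travel of the flat steel locking bolt (20 x 16 mm) that slides out of the foot of the housing along the vise's x axis into the notch of the vise base: 0 drawn back (at the start), 0.020 fully home, at the stem's clockwise stop. The stem drives it after its free play, 3.3 mm per 0.1 rad. Only the key is to move it.
- bolt_tip (a point): Front end of the locking bolt, 23 mm above the bench; 91 mm along the vise's x axis when drawn back.
- hammer: Hammer with a wooden handle, 260 mm, lying between the vise and the stand. Bystander, origin at its underside.
- wrench: Open wrench, 180 mm, lying on the right. Bystander, origin at its underside.
- screwdriver: Screwdriver with a wooden handle, 200 mm, lying on the left. Bystander, origin at its underside.
- screw_jar: Glass jar, 56 mm across, 75 mm high, behind the stand. Bystander, origin at its underside.
- grease_tin: Small metal tin, 60 mm across, 50 mm high, in front of the lock housing. Bystander, origin at its underside.

How it is judged:
By the outcome, as a careful person would: the job done as asked, in the order asked, and still so for the second after the job is handed in, with the robot touching nothing.
It also fails if it takes over 72 s, if anything falls off the work surface, if the arm or the gripper's body presses on something with over 40 N, if the wrist force passes 120 N, or if a joint passes its speed limit or range.

### The arm

A 6-joint arm with a two-finger parallel gripper is mounted at the origin on the work surface. World frame = base frame: x ahead of the robot, y to its left, z up, the work surface at z = 0. Lengths are in m, angles in rad, forces in N, time in s.
With the tool pointing down it reaches from about 0.425 to 0.95 m from the base axis. Payload 3.5 kg.
Tool frame: the origin (TCP) lies on the centre line of the jaws, within the pads' length; the fingertips stand 17 mm ahead of it and the grasp point (between the pads) lies 2 mm behind it; z points along the fingers, y is the line along which they close (so a half turn about z gives the same grasp; the last joint's range is limited). The gripper opens to 85 mm and grips with 20 to 120 N. Pads are 22 mm wide; open, the fingers measure 114 mm over their backs; the gripper's body (76 mm by 85 mm) begins 54 mm behind the grasp point. The pads swing forward as they close: fully open they stand 13 mm farther back than shut.
Start: joints at [-1.342, 0.286, 1.577, -0, 1.279, -0.15], TCP at [0.25, -0.627, 0.248] pointing down, gripper open.
Joint ranges: [-2.77, 2.77], [-0.9, 2.22], [0.21, 2.48], [-1.53, 4.67], [0.24, 2.81], [-2.84, 2.84]. Speed limits (rad/s): [2.79, 2.79, 3.14, 3.14, 3.14, 3.14].

### API

Orientations are given as a unit quaternion [x, y, z, w].
In Python, from plant import ctrl gives the robot as it stands. The module is installed in compiled form; this text tells all that it offers.
- The arm moves only by the tool drive_tool, never from a script. Its argument "moves" is a list of rows, each a list of 3 entries, a list of its own where there are three numbers: the turn, a rotation vector about the tool's x, y, z in rad, then the shift along the tool's x, y, z in m, then the finger opening in m, from 0 to 0.0854. A call has 1 to 5 rows; each row shifts and turns the commanded pose from where the row before left it, along the tool's axes as they then stand; what a row does not reach is not made up. A row lasts 1/8 s, in which the tool goes at most 62.5 mm and 10.7 degrees, less where a joint would pass 70% of its speed; a pose out of reach is approached as far as the arm can. A call with a gripper value outside its range is refused whole. The fingers move at their own pace and stop on an object; "grip_force" is the grip in N (left out, the last holds). Time passes only in rows, so rows that do not move let the fingers close. It gives the time, the measured TCP pose, the force, the opening and the grip force at its end, in the units of the state.
- ctrl.get_state(): the state, without advancing time (a new reading comes with each control period).
- ctrl.read_camera(name): name is "side" or "top" or "wrist"; returns a dict with "image" (384x512x3 uint8, red, green, blue), "fx", "fy", "cx", "cy" (pixels), "R" (3x3) and "t" (3): a world point X has camera coordinates R X + t. Camera axes: x right, y down, z forward; pixel columns grow to the right and rows downward; lengths in m; the calibration is good to about 2 mm. A picture is of the moment at which its call begins. There is no depth.
- ctrl.sign_off(): hands the job in; it is judged then, once.
The state is a dict: "time": time; "qpos": joint angles; "dq": joint speeds; "joint_efforts": joint torques, N m; "eef_pos": TCP position; "tcp_rot": TCP orientation; "contact_force": force on the tool from outside, world axes, zero at the start; "wrist_torque": the same for the moment, N m; "opening": opening from 0.0 (shut) to 1.0 (fully open); "finger_force": force on a finger pad.
Only numpy, scipy, OpenCV 4.12 (cv2) and the standard library are available. Lean on these libraries where they do the work, as an engineer would, in place of code of your own. Each camera call takes 0.05 s, during which the arm holds its last target. There are 200 camera calls.

## Working session

There is one attempt and no reset: what is moved stays moved. The work goes in short steps, Python scripts to look and compute and a tool call to move; the robot and the scene stay as the last step left them, time stands still between calls to the robot, and variables do not carry over. Pictures are saved under pics/ and viewed, at most 10 in all, crops included, and the job is handed in when it is done.

Besides the shell and the picture viewer there is one more tool, called after "Request:" as name(argument=value, ...), one argument or row to a line, values as JSON. drive_tool: Moves the arm, as the interface text tells. Its arguments: {"type":"object","properties":{"moves":{"type":"array","items":{"type":"array"}},"grip_force":{"type":"number"}},"required":["moves"]}

```bash
mkdir -p pics; cat > h.py <<'E'
import numpy as np, cv2
from plant import ctrl
from scipy.spatial.transform import Rotation as Ro
def cam(n,f=None):
    c=ctrl.read_camera(n)
    if f: cv2.imwrite('pics/'+f,cv2.cvtColor(c['image'],cv2.COLOR_RGB2BGR))
    return c
def ray(c,u,v,z):
    R=np.array(c['R']);t=np.array(c['t']);o=-R.T@t
    d=R.T@np.array([(u-c['cx'])/c['fx'],(v-c['cy'])/c['fy'],1]);return o+d*(z-o[2])/d[2]
def proj(c,X):
    p=np.array(c['R'])@np.array(X)+np.array(c['t']);return c['fx']*p[0]/p[2]+c['cx'],c['fy']*p[1]/p[2]+c['cy']
E
python3 - <<'E'
from h import *
c=cam('top','top0.png');s=cam('side','side0.png')
for k in (c,s): print(k['fx'],-np.array(k['R']).T@np.array(k['t']),np.round(k['R'],2).tolist())
print(ctrl.get_state())
E
```

```text
442.31149321575555 [ 0.35221807 -0.0163081   1.2476886 ] [[-0.02, -1.0, -0.01], [-0.98, 0.02, -0.19], [0.19, 0.0, -0.98]]
426.10378213982756 [-0.17595206  0.71501486  0.98883861] [[-0.71, -0.71, -0.01], [-0.44, 0.46, -0.77], [0.55, -0.54, -0.64]]
{'time': 0.1, 'qpos': array([-1.34200787e+00,  2.87103644e-01,  1.57805079e+00,  3.19130155e-05,
        1.27862037e+00, -1.49987112e-01]), 'dq': array([ 0.0008352 , -0.00182591, -0.00397994,  0.00011198,  0.00200816,
        0.00108015]), 'joint_efforts': array([ 5.69871681e-04, -4.07298088e+01, -2.93700027e+01, -1.46652364e-04,
        3.38814141e-03,  9.22303684e-06]), 'eef_pos': array([ 0.24951527, -0.62657718,  0.24705683]), 'tcp_rot': array([ 9.82119957e-01,  1.88253020e-01, -2.77145870e-05, -1.09082996e-03]), 'contact_force': array([ 0.49496128,  0.36435328, -0.14248353]), 'wrist_torque': array([-0.03792441,  0.00599374, -0.06765233]), 'finger_force': 0.0, 'opening': 0.9991016431026438}
```

View pics/top0.png

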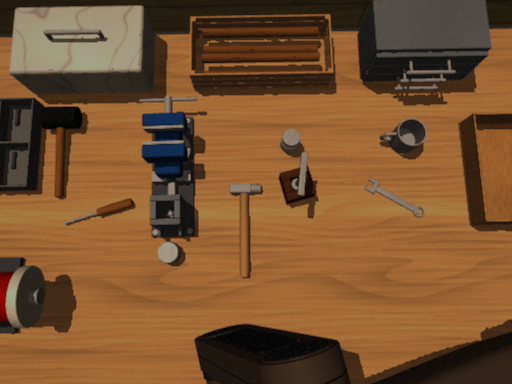

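View pics/side0.png

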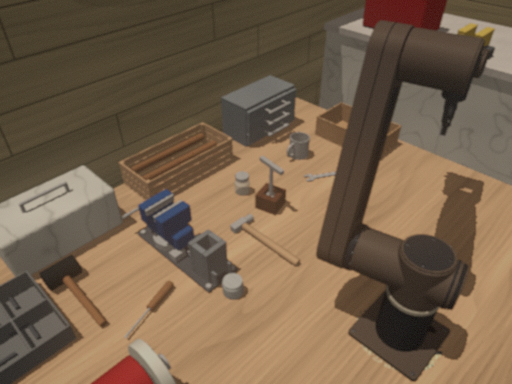

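The top view shows the lock housing at about (166,209), the vise above it, the tin at (169,253), and the key bar at about (303,172) over its stand at (297,186). I'll enlarge both.

```bash
python3 - <<'E'
from h import *
c=cam('top')
im=cv2.cvtColor(c['image'],cv2.COLOR_RGB2BGR)
a=cv2.resize(im[165:245,140:200],None,fx=6.5,fy=6.5,interpolation=cv2.INTER_CUBIC)
b=cv2.resize(im[140:220,270:330],None,fx=6.5,fy=6.5,interpolation=cv2.INTER_CUBIC)
cv2.imwrite('pics/crop1.png',np.hstack([a,b]))
print(ray(c,166,209,.125),ray(c,303.5,154,.173),ray(c,301,190,.173),ray(c,297,185,.06))
E
```

```text
[0.51145709 0.20209396 0.125     ] [ 0.63776021 -0.14961602  0.173     ] [ 0.54615962 -0.13981083  0.173     ] [ 0.58063058 -0.14240593  0.06      ]
```

View pics/crop1.png

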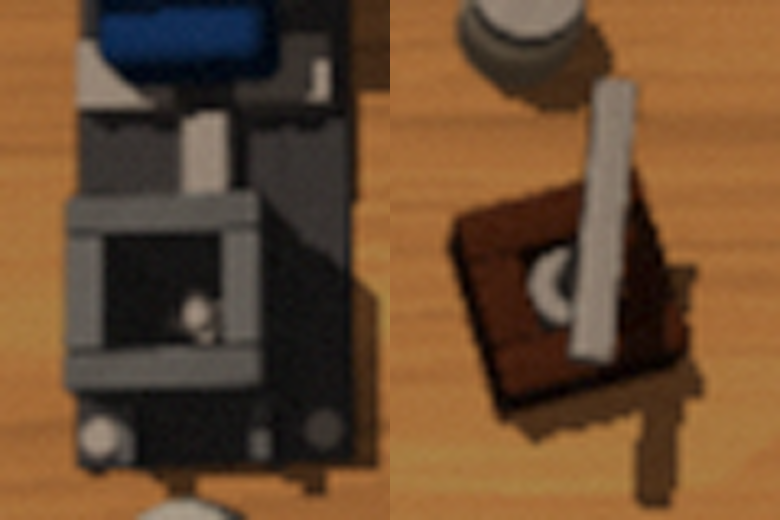

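The crops give the bar ends at about (304.5,152.3) and (301.1,195.4) and the shaft mouth centre at about (165,209.7). The housing sides are nearly parallel to the world axes. First I'll turn the tool so its x axis faces the robot.

```bash
cat >> h.py <<'E'
def go(target,yaw=None):
    """tool-frame shift and z-turn to reach a world TCP target / tool-x yaw (tool down)"""
    s=ctrl.get_state();R=Ro.from_quat(s['tcp_rot']);M=R.as_matrix()
    y0=np.arctan2(M[1,0],M[0,0]);p=np.array(s['eef_pos'])
    print('tcp',p.round(4),'yaw',round(y0,4),'tilt',M[:,2].round(4),'q6',s['qpos'][5].round(3))
    print('shift now-axes',(M.T@(np.array(target)-p)).round(4))
    if yaw is not None:
        d=(yaw-y0+np.pi)%(2*np.pi)-np.pi; print('turn z',round(-d,4))
        print('shift after turn',(Ro.from_rotvec([0,0,d]).as_matrix()@M).T.dot(np.array(target)-p).round(4))
E
python3 - <<'E'
from h import *
c=cam('top')
a=ray(c,304.5,152.3,.181);b=ray(c,301.1,195.4,.181)
m=(a+b)/2;print(a,b,m,np.linalg.norm(a-b),np.arctan2(*(a-b)[[1,0]]))
for p in [(103,235),(221,235),(103,347),(221,347),(66,195),(263,195),(66,385),(263,385)]:
    print(ray(c,140+p[0]/6.5,165+p[1]/6.5,.125).round(4))
go([.585,-.145,.27],3.04)
E
```

```text
[ 0.63996031 -0.15128592  0.181     ] [ 0.53130394 -0.13861803  0.181     ] [ 0.58563212 -0.14495198  0.181     ] 0.10939233198582125 -0.11606275663393907
[0.5323 0.2286 0.125 ]
[0.5314 0.1819 0.125 ]
[0.4878 0.2275 0.125 ]
[0.487  0.1812 0.125 ]
[0.5486 0.2437 0.125 ]
[0.5472 0.1655 0.125 ]
[0.4731 0.2417 0.125 ]
[0.4717 0.1645 0.125 ]
tcp [ 0.2496 -0.6267  0.2474] yaw 0.3789 tilt [-4.0e-04  1.5e-03 -1.0e+00] q6 -0.15
shift now-axes [ 0.4898 -0.3235 -0.022 ]
turn z -2.6611
shift after turn [-0.2848  0.5132 -0.0235]
```

Request:
drive_tool(
  moves=[
    [[0,0,-0.18],[0,0,-0.01],0.085],
    [[0,0,-0.18],[0,0,-0.01],0.085],
    [[0,0,-0.18],[0,0,-0.01],0.085],
    [[0,0,-0.18],[0,0,0],0.085],
    [[0,0,-0.18],[0,0,0],0.085],
  ],
)

```text
time: 0.82
eef_pos: [0.2496, -0.627, 0.2782]
tcp_rot: [0.801, 0.599, 0.0, -0.0]
contact_force: [0.1, 0.2, -0.3]
opening: 0.995
finger_force: 0.0
```

Request:
drive_tool(
  moves=[
    [[0,0,-0.18],[0,0,0],0.085],
    [[0,0,-0.18],[0,0,0],0.085],
    [[0,0,-0.18],[0,0,0],0.085],
    [[0,0,-0.18],[0,0,0],0.085],
    [[0,0,-0.18],[0,0,0],0.085],
  ],
)

```text
time: 1.45
eef_pos: [0.2496, -0.6269, 0.2779]
tcp_rot: [0.46, 0.888, 0.0, -0.0]
contact_force: [-0.1, 0.5, 0.8]
opening: 0.995
finger_force: 0.0
```

Request:
drive_tool(
  moves=[
    [[0,0,-0.18],[0,0,0],0.085],
    [[0,0,-0.18],[0,0,0],0.085],
    [[0,0,-0.18],[0,0,0],0.085],
    [[0,0,-0.18],[0,0,0],0.085],
    [[0,0,-0.14],[0,0,0],0.085],
  ],
)

```text
time: 2.08
eef_pos: [0.2496, -0.627, 0.2779]
tcp_rot: [0.049, 0.999, 0.0, -0.0]
contact_force: [1.3, -0.2, -0.0]
opening: 0.997
finger_force: 0.0
```

```bash
python3 -c "
from h import *
go([.575,-.145,.30],3.04)"
```

```text
tcp [ 0.2496 -0.627   0.2779] yaw 3.0437 tilt [-1.e-04  7.e-04 -1.e+00] q6 -2.815
shift now-axes [-0.2767  0.5115 -0.0218]
turn z 0.0037
shift after turn [-0.2748  0.5125 -0.0218]
```

Request:
drive_tool(
  moves=[
    [[0,0,0],[-0.0277,0.0512,-0.0022],0.085],
    [[0,0,0],[-0.0277,0.0512,-0.0022],0.085],
    [[0,0,0],[-0.0277,0.0512,-0.0022],0.085],
    [[0,0,0],[-0.0277,0.0512,-0.0022],0.085],
    [[0,0,0],[-0.0277,0.0512,-0.0022],0.085],
  ],
)

```text
time: 2.7
eef_pos: [0.4144, -0.3849, 0.2893]
tcp_rot: [0.052, 0.999, 0.0, 0.0]
contact_force: [1.3, 0.4, -0.8]
opening: 0.998
finger_force: 0.0
```

Request:
drive_tool(
  moves=[
    [[0,0,0],[-0.0277,0.0512,-0.0022],0.085],
    [[0,0,0],[-0.0277,0.0512,-0.0022],0.085],
    [[0,0,0],[-0.0277,0.0512,-0.0022],0.085],
    [[0,0,0],[-0.0277,0.0512,-0.0022],0.085],
    [[0,0,0.018],[-0.0277,0.0512,-0.0022],0.085],
  ],
)

```text
time: 3.32
eef_pos: [0.5785, -0.1445, 0.3003]
tcp_rot: [0.061, 0.998, -0.0, 0.0]
contact_force: [-0.3, -0.1, -0.1]
opening: 0.992
finger_force: 0.0
```

```bash
python3 -c "
from h import *
go([.585,-.145,.30],3.0256)
c=cam('wrist','w1.png');np.savez('w1.npz',**c);print(-c['R'].T@c['t'],c['R'].round(2).tolist(),c['fx'])
print(proj(c,[.585,-.145,.181]),proj(c,[.51,.205,.125]))
"
```

```text
tcp [ 0.5785 -0.1445  0.3003] yaw 3.0203 tilt [ 1.e-04 -2.e-04 -1.e+00] q6 -1.864
shift now-axes [-0.0065  0.0003  0.0003]
turn z -0.0053
shift after turn [-0.0065  0.0003  0.0003]
[ 0.50135732 -0.13505717  0.42628986] [[0.12, 0.99, -0.0], [0.95, -0.12, 0.3], [0.3, -0.04, -0.95]] 274.671725936066
(np.float64(254.35478067396332), np.float64(194.75423228959704)) (np.float64(589.5960547354969), np.float64(67.07789253933248))
```

View pics/w1.png

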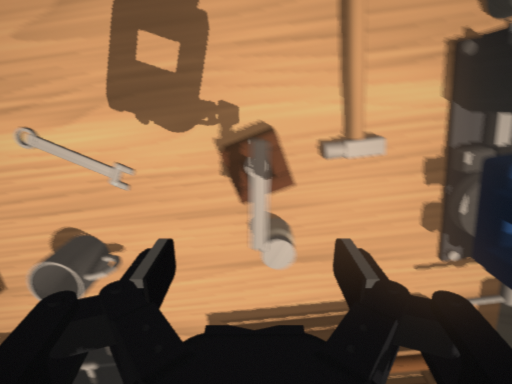

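The wrist view shows the bar from about (258,138), shaded by the arm, to (260,248). The jar is behind it at (277,247) and the fingers sit on both sides of it.

```bash
python3 -c "
from h import *
c=dict(np.load('w1.npz'))
im=c['image'];
cv2.imwrite('pics/w1c.png',cv2.resize(cv2.convertScaleAbs(im[115:275,210:310,::-1],alpha=1.6),None,fx=3.7,fy=3.7,interpolation=cv2.INTER_CUBIC))
a=ray(c,258,139,.181);b=ray(c,260,248,.181);print(a,b,(a+b)/2,np.linalg.norm(a-b),np.arctan2(*(b-a)[[1,0]]))
"
```

```text
[ 0.53354288 -0.13546671  0.181     ] [ 0.64192293 -0.14622133  0.181     ] [ 0.5877329  -0.14084402  0.181     ] 0.10891233425993113 -0.09890682384687029
```

View pics/w1c.png

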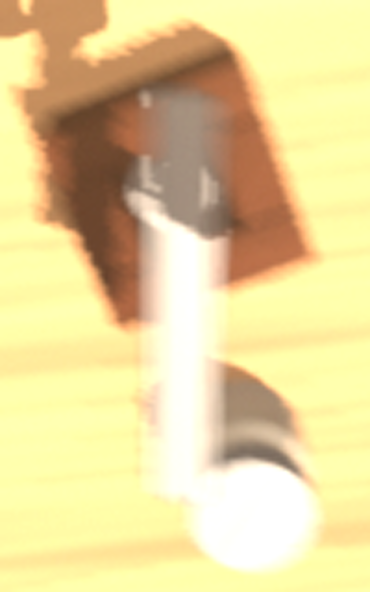

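Request:
drive_tool(
  moves=[
    [[0,0,0],[-0.0082,0.003,0.03],0.07],
    [[0,0,0],[0,0,0.04],0.06],
    [[0,0,0],[0,0,0.038],0.05],
    [[0,0,0],[0,0,0.02],0.05],
    [[0,0,0],[0,0,0],0.05],
  ],
  grip_force=60,
)

```text
time: 4.0
eef_pos: [0.5853, -0.144, 0.1706]
tcp_rot: [0.06, 0.998, 0.001, -0.002]
contact_force: [0.1, -0.7, 0.6]
opening: 0.591
finger_force: 0.0
```

Request:
drive_tool(
  moves=[
    [[0,0,0],[0,0,0],0.03],
    [[0,0,0],[0,0,0],0.02],
    [[0,0,0],[0,0,0],0.01],
    [[0,0,0],[0,0,0],0.01],
    [[0,0,0],[0,0,0],0.005],
  ],
)

```text
time: 4.62
eef_pos: [0.5874, -0.1448, 0.1745]
tcp_rot: [0.06, 0.998, -0.001, 0.002]
contact_force: [0.2, 1.0, 5.7]
opening: 0.175
finger_force: 60.7
```

Request:
drive_tool(
  moves=[
    [[0,0,0],[0,0,0],0.005],
    [[0,0,0],[0,0,0],0.005],
  ],
)

```text
time: 4.88
eef_pos: [0.5874, -0.1447, 0.1745]
tcp_rot: [0.06, 0.998, -0.001, 0.002]
contact_force: [-0.0, 0.5, 6.5]
opening: 0.178
finger_force: 60.7
```

```bash
python3 -c "
from h import *
s=ctrl.get_state();print(s['contact_force'],s['wrist_torque'],s['opening'],s['finger_force'])
go([.585,-.145,.30],3.0256)
c=cam('wrist','w2.png')
"
```

```text
[-0.02643091  0.46728722  6.45644132] [0.03783051 0.05486242 0.04092398] 0.17827008282729265 60.68976402282715
tcp [ 0.5874 -0.1447  0.1745] yaw 3.0208 tilt [ 0.0036 -0.0015 -1.    ] q6 -1.859
shift now-axes [ 0.0019 -0.0007 -0.1255]
turn z -0.0048
shift after turn [ 0.0019 -0.0007 -0.1255]
```

View pics/w2.png

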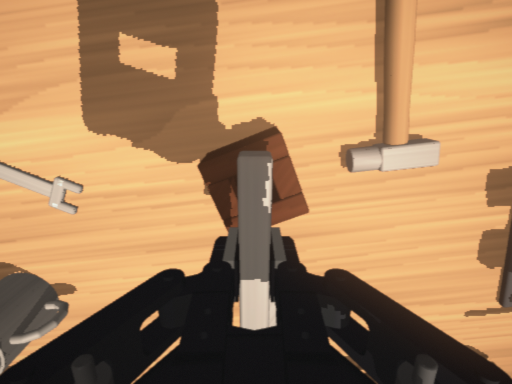

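The bar is held squarely between the pads, with its near end at (255,152-158). I'll work out its offset in the hand and lift.

```bash
python3 -c "
from h import *
c=cam('wrist')
s=ctrl.get_state();M=Ro.from_quat(s['tcp_rot']).as_matrix();p=s['eef_pos']
for u,v,z in [(255,158,.181),(255,152,.165),(256,328,.181)]:
    X=ray(c,u,v,z);print(X,M.T@(X-p))
"
```

```text
[ 0.53401254 -0.1378357   0.181     ] [ 0.05383872  0.00043469 -0.00666011]
[ 0.53425906 -0.13782751  0.165     ] [0.05365647 0.00049033 0.00934066]
[ 0.6273956  -0.14856928  0.181     ] [-0.04015657  0.00103534 -0.00629959]
```

Request:
drive_tool(
  moves=[
    [[0,0,0],[0,0,-0.01],0.005],
    [[0,0,0],[0,0,-0.02],0.005],
    [[0,0,0],[0,0,-0.03],0.005],
    [[0,0,0],[0,0,-0.03],0.005],
    [[0,0,0],[0,0,0],0.005],
  ],
)

```text
time: 5.6
eef_pos: [0.5874, -0.1448, 0.2661]
tcp_rot: [0.06, 0.998, -0.001, 0.003]
contact_force: [-0.2, -0.2, -4.7]
opening: 0.171
finger_force: 59.4
```

Request:
drive_tool(
  moves=[
    [[0,0,0],[0,0,-0.03],0.005],
    [[0,0,0],[0,0,-0.03],0.005],
    [[0,0,0],[0,0,0],0.005],
    [[0,0,0],[0,0,0],0.005],
  ],
)

```text
time: 6.1
eef_pos: [0.5853, -0.1439, 0.3196]
tcp_rot: [0.06, 0.998, 0.001, -0.002]
contact_force: [-0.0, 0.7, -5.1]
opening: 0.176
finger_force: 59.4
```

```bash
python3 -c "
from h import *
s=ctrl.get_state();print(s['contact_force'],s['wrist_torque'],s['opening'])
c=cam('wrist')
M=Ro.from_quat(s['tcp_rot']).as_matrix();p=s['eef_pos']
print([round(float(x),1) for x in proj(c,p+M@[0,0,.165])])
go([.51,.205,.325],3.0256)
k=cam('side');cv2.imwrite('pics/s2.png',cv2.resize(k['image'][100:300,140:320,::-1],None,fx=3,fy=3,interpolation=cv2.INTER_CUBIC))
print(proj(k,p+M@[0,0,.165]),proj(k,p))
"
```

```text
[-0.04808839  0.69277799 -5.10248283] [ 0.01894738  0.0452138  -0.02819457] 0.1757041143034051
[254.0, 175.6]
tcp [ 0.5852 -0.1438  0.3192] yaw 3.0208 tilt [-0.0048  0.002  -1.    ] q6 -1.859
shift now-axes [ 0.1167  0.3372 -0.0047]
turn z -0.0048
shift after turn [ 0.115   0.3378 -0.0047]
(np.float64(271.3548387386927), np.float64(170.34787723574178)) (np.float64(272.4313116145698), np.float64(126.66825581012479))
```

View pics/s2.png

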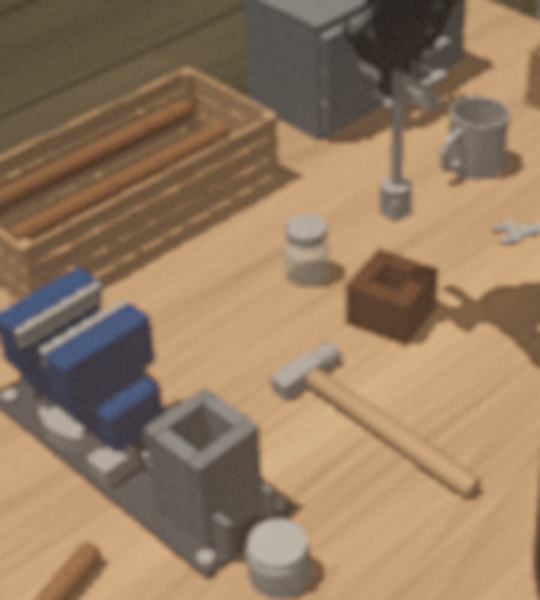

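The key hangs straight from the gripper, clear of the stand. Its tip is at crop (396,208), close to the predicted position, so the key lies on the tool axis. Next I'll carry it over the shaft.

Request:
drive_tool(
  moves=[
    [[0,0,0],[0.009,0.025,-0.004],0.005],
    [[0,0,0],[0.0167,0.0482,-0.001],0.005],
    [[0,0,0],[0.0167,0.0482,0],0.005],
    [[0,0,0],[0.0167,0.0482,0],0.005],
    [[0,0,0],[0.0167,0.0482,0],0.005],
  ],
)

```text
time: 6.82
eef_pos: [0.5358, 0.0835, 0.3265]
tcp_rot: [0.06, 0.998, 0.0, -0.001]
contact_force: [1.1, -0.1, -4.3]
opening: 0.176
finger_force: 59.4
```

Request:
drive_tool(
  moves=[
    [[0,0,0],[0.0167,0.0482,0],0.005],
    [[0,0,0],[0.0167,0.0482,0],0.005],
    [[0,0,0],[0.0077,0.023,0],0.005],
    [[0,0,-0.13],[0,0,0],0.005],
    [[0,0,-0.14],[0,0,0],0.005],
  ],
)

```text
time: 7.45
eef_pos: [0.5094, 0.2059, 0.3264]
tcp_rot: [-0.078, 0.997, 0.0, -0.001]
contact_force: [-0.1, -0.5, -4.7]
opening: 0.177
finger_force: 59.5
```

Request:
drive_tool(
  moves=[
    [[0,0,-0.14],[0,0,0],0.005],
    [[0,0,-0.14],[0,0,0],0.005],
    [[0,0,-0.14],[0,0,0],0.005],
    [[0,0,0],[0,0,0],0.005],
    [[0,0,0],[0,0,0],0.005],
  ],
)

```text
time: 8.07
eef_pos: [0.5103, 0.2049, 0.3269]
tcp_rot: [-0.28, 0.96, 0.0, -0.0]
contact_force: [0.7, -0.2, -4.7]
opening: 0.174
finger_force: 59.5
```

```bash
python3 -c "
from h import *
s=ctrl.get_state();print(s['contact_force'],s['wrist_torque'],s['opening'])
M=Ro.from_quat(s['tcp_rot']).as_matrix();p=s['eef_pos'];tip=p+M@[-.0012,0,.1665];print('tip',tip)
go([.51,.205,.325],3.71)
ims=[]
for n in ('side','wrist','top'):
    k=cam(n);np.savez(n+'3.npz',**k)
    u,v=proj(k,[.51,.205,.125]);print(n,u,v,proj(k,tip))
    u0=int(min(max(u,50),461));v0=int(min(max(v-15,65),318));ims.append(cv2.resize(k['image'][v0-65:v0+65,u0-50:u0+50,::-1],(260,338),interpolation=cv2.INTER_CUBIC));print(u0-50,v0-65)
cv2.imwrite('pics/c3.png',cv2.convertScaleAbs(np.hstack(ims),alpha=1.4))
"
```

```text
[ 0.66694352 -0.16506543 -4.7304344 ] [ 0.01936099  0.04310219 -0.00021273] 0.17351656913648847
tip [0.51113465 0.2055746  0.16041157]
tcp [0.5103 0.2049 0.3269] yaw -2.5739 tilt [-9.e-04  1.e-04 -1.e+00] q6 -1.941
shift now-axes [0.0002 0.0002 0.0019]
turn z -0.0007
shift after turn [0.0002 0.0002 0.0019]
side 207.24743647834686 242.15530500394112 (np.float64(205.870369734194), np.float64(233.08474556305967))
157 162
wrist 254.24550219250256 167.59441853236956 (np.float64(254.16099073720747), np.float64(176.10721045874013))
204 87
top 164.85458387140915 209.58392397199816 (np.float64(161.86243562073076), np.float64(207.19398629387507))
114 129
```

View pics/c3.png

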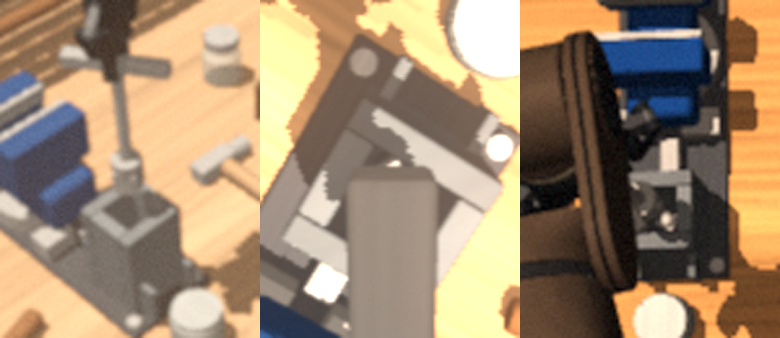

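The side view shows the socket about 25 crop px above the mouth centre, as predicted. The wrist view puts the housing centre about 1 mm to the tool's +y. I'll correct by that and lower the key.

Request:
drive_tool(
  moves=[
    [[0,0,0],[0,0.001,0.015],0.005],
    [[0,0,0],[0,0,0.02],0.005],
    [[0,0,0],[0,0,0.02],0.005],
    [[0,0,0],[0,0,0.01],0.005],
    [[0,0,0],[0,0,0],0.005],
  ],
)

```text
time: 8.85
eef_pos: [0.5096, 0.2053, 0.2606]
tcp_rot: [-0.281, 0.96, 0.0, -0.001]
contact_force: [-0.1, 0.5, -4.0]
opening: 0.173
finger_force: 59.4
```

Request:
drive_tool(
  moves=[
    [[0,0,0],[0,0,0.015],0.005],
    [[0,0,0],[0,0,0.015],0.005],
    [[0,0,0],[0,0,0.01],0.005],
    [[0,0,0],[0,0,0],0.005],
  ],
)

```text
time: 9.35
eef_pos: [0.5095, 0.2053, 0.2207]
tcp_rot: [-0.281, 0.96, 0.0, -0.002]
contact_force: [1.3, -0.1, -4.2]
opening: 0.174
finger_force: 59.3
```

```bash
cat >> h.py <<'E'
def st():
    s=ctrl.get_state();M=Ro.from_quat(s['tcp_rot']).as_matrix()
    print('t',s['time'],'tip',(s['eef_pos']+M@[-.0012,0,.1665]).round(4),'yaw',round(np.arctan2(M[1,0],M[0,0])%(2*np.pi)-np.pi,3),'tilt',M[:2,2].round(4),'F',s['contact_force'].round(1),'T',s['wrist_torque'].round(3),'q6',s['qpos'][5].round(2))
E
python3 -c "
from h import *
st()"
```

```text
t 9.35 tip [0.51   0.2058 0.0542] yaw 0.569 tilt [-0.003  -0.0006] F [ 1.3 -0.1 -4.2] T [-0.013 -0.01   0.015] q6 -1.94
```

Request:
drive_tool(
  moves=[
    [[0,0,0],[0,0,0.003],0.005],
    [[0,0,0],[0,0,0.002],0.005],
    [[0,0,0],[0,0,0.002],0.005],
    [[0,0,0],[0,0,0],0.005],
  ],
)

```text
time: 9.85
eef_pos: [0.5102, 0.2054, 0.2153]
tcp_rot: [-0.281, 0.96, 0.0, -0.0]
contact_force: [-0.4, -0.4, -5.2]
opening: 0.174
finger_force: 59.4
```

Request:
drive_tool(
  moves=[
    [[0,0,0],[0,0,0.0015],0.005],
    [[0,0,0],[0,0,0.0015],0.005],
    [[0,0,0],[0,0,0],0.005],
  ],
)

```text
time: 10.22
eef_pos: [0.5101, 0.2054, 0.2121]
tcp_rot: [-0.281, 0.96, 0.0, -0.0]
contact_force: [0.2, -0.1, -4.2]
opening: 0.174
finger_force: 59.4
```

```bash
python3 -c "
from h import *
st()"
```

```text
t 10.225 tip [0.5111 0.206  0.0456] yaw 0.569 tilt [-0.0004 -0.0001] F [ 0.2 -0.1 -4.2] T [-0.015  0.008  0.023] q6 -1.94
```

Request:
drive_tool(
  moves=[
    [[0,0,0],[0,0,0.0015],0.005],
    [[0,0,0],[0,0,0.001],0.005],
    [[0,0,0],[0,0,0],0.005],
  ],
)

```text
time: 10.6
eef_pos: [0.5105, 0.2055, 0.2102]
tcp_rot: [-0.281, 0.96, 0.0, 0.0]
contact_force: [0.0, -1.1, -3.5]
opening: 0.175
finger_force: 59.7
```

Request:
drive_tool(
  moves=[
    [[0,0,0],[0,0,0.001],0.005],
    [[0,0,0],[0,0,0.001],0.005],
    [[0,0,0],[0,0,0],0.005],
  ],
)

```text
time: 10.98
eef_pos: [0.5106, 0.2055, 0.2084]
tcp_rot: [-0.281, 0.96, -0.0, 0.0]
contact_force: [-0.2, -0.2, -0.7]
opening: 0.173
finger_force: 60.1
```

```bash
python3 -c "
from h import *
st()"
```

```text
t 10.975 tip [0.5117 0.2062 0.0419] yaw 0.569 tilt [0.001  0.0002] F [-0.2 -0.2 -0.7] T [ 0.002  0.132 -0.015] q6 -1.94
```

Contact, with about 3.5 N on the stem. I'll press a touch more and turn clockwise slowly.

Request:
drive_tool(
  moves=[
    [[0,0,0],[0,0,0.001],0.005],
    [[0,0,0.05],[0,0,0],0.005],
    [[0,0,0.05],[0,0,0],0.005],
    [[0,0,0.05],[0,0,0],0.005],
    [[0,0,0],[0,0,0],0.005],
  ],
)

```text
time: 11.6
eef_pos: [0.5106, 0.2056, 0.2075]
tcp_rot: [-0.208, 0.978, 0.0, 0.001]
contact_force: [0.2, -1.0, 1.9]
opening: 0.174
finger_force: 60.2
```

```bash
python3 -c "
from h import *
st()"
```

```text
t 11.6 tip [0.5119 0.2061 0.041 ] yaw 0.42 tilt [0.0012 0.0004] F [ 0.2 -1.   1.9] T [0.121 0.078 0.018] q6 -1.79
```

Request:
drive_tool(
  moves=[
    [[0,0,0.05],[0,0,0],0.005],
    [[0,0,0.05],[0,0,0],0.005],
    [[0,0,0.05],[0,0,0],0.005],
    [[0,0,0],[0,0,0],0.005],
  ],
)

```text
time: 12.1
eef_pos: [0.5106, 0.2055, 0.2073]
tcp_rot: [-0.135, 0.991, 0.0, 0.001]
contact_force: [-1.2, 0.2, 1.6]
opening: 0.174
finger_force: 60.3
```

```bash
python3 -c "
from h import *
st()"
```

```text
t 12.1 tip [0.512  0.2059 0.0408] yaw 0.27 tilt [0.0012 0.0004] F [-1.2  0.2  1.6] T [ 0.046  0.022 -0.002] q6 -1.64
```

Request:
drive_tool(
  moves=[
    [[0,0,0.05],[0,0,0],0.005],
    [[0,0,0.05],[0,0,0],0.005],
    [[0,0,0],[0,0,0],0.005],
  ],
)

```text
time: 12.48
eef_pos: [0.5106, 0.2055, 0.2072]
tcp_rot: [-0.085, 0.996, 0.0, 0.001]
contact_force: [0.0, 1.4, 2.1]
opening: 0.169
finger_force: 60.3
```

Request:
drive_tool(
  moves=[
    [[0,0,0.05],[0,0,0],0.005],
    [[0,0,0.05],[0,0,0],0.005],
    [[0,0,0],[0,0,0],0.005],
  ],
)

```text
time: 12.85
eef_pos: [0.5105, 0.2055, 0.2071]
tcp_rot: [-0.035, 0.999, 0.0, 0.0]
contact_force: [0.7, 1.1, 1.6]
opening: 0.173
finger_force: 60.3
```

Request:
drive_tool(
  moves=[
    [[0,0,0.05],[0,0,0],0.005],
    [[0,0,0.05],[0,0,0],0.005],
    [[0,0,0],[0,0,0],0.005],
  ],
)

```text
time: 13.22
eef_pos: [0.5105, 0.2055, 0.207]
tcp_rot: [0.014, 1.0, 0.0, 0.0]
contact_force: [0.6, 0.4, 2.0]
opening: 0.176
finger_force: 60.3
```

```bash
python3 -c "
from h import *
st()"
```

```text
t 13.225 tip [0.5118 0.2055 0.0405] yaw -0.029 tilt [0.0007 0.0002] F [0.6 0.4 2. ] T [ 0.146 -0.08   0.038] q6 -1.34
```

Request:
drive_tool(
  moves=[
    [[0,0,0.05],[0,0,0],0.005],
    [[0,0,0.05],[0,0,0],0.005],
    [[0,0,0],[0,0,0],0.005],
  ],
)

```text
time: 13.6
eef_pos: [0.5104, 0.2055, 0.207]
tcp_rot: [0.064, 0.998, 0.0, 0.0]
contact_force: [-0.4, 1.3, 2.3]
opening: 0.172
finger_force: 60.3
```

Request:
drive_tool(
  moves=[
    [[0,0,0.05],[0,0,0],0.005],
    [[0,0,0.05],[0,0,0],0.005],
    [[0,0,0],[0,0,0],0.005],
  ],
)

```text
time: 13.98
eef_pos: [0.5104, 0.2055, 0.2069]
tcp_rot: [0.114, 0.993, 0.0, 0.0]
contact_force: [-0.9, 0.8, 2.2]
opening: 0.172
finger_force: 60.3
```

```bash
python3 -c "
from h import *
st()"
```

```text
t 13.975 tip [0.5116 0.2052 0.0404] yaw -0.229 tilt [0.0004 0.0002] F [-0.9  0.8  2.2] T [ 0.23  -0.103  0.019] q6 -1.14
```

Request:
drive_tool(
  moves=[
    [[0,0,0.05],[0,0,0],0.005],
    [[0,0,0.05],[0,0,0],0.005],
    [[0,0,0],[0,0,0],0.005],
  ],
)

```text
time: 14.35
eef_pos: [0.5104, 0.2055, 0.2068]
tcp_rot: [0.164, 0.987, 0.0, 0.0]
contact_force: [0.8, 1.2, 1.6]
opening: 0.175
finger_force: 60.3
```

Request:
drive_tool(
  moves=[
    [[0,0,0.05],[0,0,0],0.005],
    [[0,0,0.05],[0,0,0],0.005],
    [[0,0,0],[0,0,0],0.005],
  ],
)

```text
time: 14.72
eef_pos: [0.5096, 0.2051, 0.2052]
tcp_rot: [0.213, 0.977, -0.001, -0.001]
contact_force: [1.8, 0.6, -6.1]
opening: 0.176
finger_force: 59.5
```

```bash
python3 -c "
from h import *
st()"
```

```text
t 14.725 tip [0.5104 0.2045 0.0387] yaw -0.429 tilt [-0.0019 -0.0007] F [ 1.8  0.6 -6.1] T [ 0.147 -0.436 -0.004] q6 -0.94
```

Force fell away at yaw -0.43, so the flats have lined up and the socket dropped. I'll lower it gently.

Request:
drive_tool(
  moves=[
    [[0,0,0],[0,0,0.002],0.005],
    [[0,0,0],[0,0,0.002],0.005],
    [[0,0,0],[0,0,0],0.005],
  ],
)

```text
time: 15.1
eef_pos: [0.5098, 0.2053, 0.202]
tcp_rot: [0.214, 0.977, -0.0, -0.001]
contact_force: [1.8, 0.3, -5.9]
opening: 0.176
finger_force: 59.3
```

```bash
python3 -c "
from h import *
st()"
```

```text
t 15.1 tip [0.5107 0.2047 0.0355] yaw -0.43 tilt [-0.0013 -0.0004] F [ 1.8  0.3 -5.9] T [ 0.092 -0.343 -0.009] q6 -0.94
```

Request:
drive_tool(
  moves=[
    [[0,0,0],[-0.0005,0,0.003],0.005],
    [[0,0,0],[0,0,0.003],0.005],
    [[0,0,0],[0,0,0],0.005],
  ],
)

```text
time: 15.48
eef_pos: [0.5103, 0.2051, 0.1962]
tcp_rot: [0.214, 0.977, -0.0, -0.001]
contact_force: [0.4, -0.2, -5.6]
opening: 0.172
finger_force: 59.4
```

Request:
drive_tool(
  moves=[
    [[0,0,0],[0,0,0.002],0.005],
    [[0,0,0],[0,0,0.002],0.005],
    [[0,0,0],[0,0,0],0.005],
  ],
)

```text
time: 15.85
eef_pos: [0.5105, 0.2052, 0.1925]
tcp_rot: [0.214, 0.977, -0.0, -0.0]
contact_force: [0.4, 0.5, -4.6]
opening: 0.171
finger_force: 59.4
```

```bash
python3 -c "
from h import *
st()"
```

```text
t 15.85 tip [0.5115 0.2047 0.026 ] yaw -0.431 tilt [-0.0006 -0.0001] F [ 0.4  0.5 -4.6] T [ 0.115 -0.098  0.039] q6 -0.94
```

Request:
drive_tool(
  moves=[
    [[0,0,0],[0,0,0.0015],0.005],
    [[0,0,0],[0,0,0.0015],0.005],
    [[0,0,0],[0,0,0],0.005],
  ],
)

```text
time: 16.23
eef_pos: [0.5109, 0.2052, 0.1902]
tcp_rot: [0.214, 0.977, 0.0, 0.0]
contact_force: [-0.9, -0.4, -2.0]
opening: 0.173
finger_force: 59.7
```

Request:
drive_tool(
  moves=[
    [[0,0,0.04],[0,0,0],0.005],
    [[0,0,0.05],[0,0,0],0.005],
    [[0,0,0.05],[0,0,0],0.005],
    [[0,0,0],[0,0,0],0.005],
  ],
)

```text
time: 16.73
eef_pos: [0.511, 0.2053, 0.1903]
tcp_rot: [0.281, 0.96, 0.0, 0.0]
contact_force: [-0.6, -0.1, -3.7]
opening: 0.176
finger_force: 59.7
```

```bash
python3 -c "
from h import *
st()"
```

```text
t 16.725 tip [0.5121 0.2047 0.0238] yaw -0.57 tilt [0.0009 0.0003] F [-0.6 -0.1 -3.7] T [ 0.142 -0.025 -0.015] q6 -0.8
```

Seated at about 24 mm. I'll carry on clockwise, watching the torque.

Request:
drive_tool(
  moves=[
    [[0,0,0.05],[0,0,0],0.005],
    [[0,0,0.05],[0,0,0],0.005],
    [[0,0,0.05],[0,0,0],0.005],
    [[0,0,0],[0,0,0],0.005],
  ],
)

```text
time: 17.23
eef_pos: [0.511, 0.2053, 0.1902]
tcp_rot: [0.352, 0.936, 0.0, 0.0]
contact_force: [-0.0, 1.3, -2.8]
opening: 0.171
finger_force: 59.7
```

```bash
python3 -c "
from h import *
st()"
```

```text
t 17.225 tip [0.512  0.2045 0.0237] yaw -0.719 tilt [0.0008 0.0002] F [-0.   1.3 -2.8] T [ 0.159 -0.125  0.104] q6 -0.65
```

Request:
drive_tool(
  moves=[
    [[0,0,0.05],[0,0,0],0.005],
    [[0,0,0.05],[0,0,0],0.005],
    [[0,0,0.05],[0,0,0],0.005],
    [[0,0,0],[0,0,0],0.005],
  ],
)

```text
time: 17.73
eef_pos: [0.5109, 0.2053, 0.1901]
tcp_rot: [0.421, 0.907, 0.0, 0.0]
contact_force: [0.8, -0.2, -2.0]
opening: 0.174
finger_force: 59.7
```

```bash
python3 -c "
from h import *
st()"
```

```text
t 17.725 tip [0.5118 0.2044 0.0236] yaw -0.869 tilt [0.0006 0.0002] F [ 0.8 -0.2 -2. ] T [ 0.076 -0.048  0.141] q6 -0.5
```

Request:
drive_tool(
  moves=[
    [[0,0,0.05],[0,0,0],0.005],
    [[0,0,0.05],[0,0,0],0.005],
    [[0,0,0.05],[0,0,0],0.005],
    [[0,0,0],[0,0,0],0.005],
  ],
)

```text
time: 18.23
eef_pos: [0.5109, 0.2052, 0.19]
tcp_rot: [0.488, 0.873, 0.0, 0.0]
contact_force: [1.2, 0.7, -2.7]
opening: 0.174
finger_force: 59.7
```

Request:
drive_tool(
  moves=[
    [[0,0,0.03],[0,0,0],0.005],
    [[0,0,0.02],[0,0,0],0.005],
    [[0,0,0],[0,0,0],0.005],
  ],
)

```text
time: 18.6
eef_pos: [0.5108, 0.2052, 0.19]
tcp_rot: [0.51, 0.86, 0.0, 0.0]
contact_force: [0.2, 0.4, -3.1]
opening: 0.173
finger_force: 59.8
```

```bash
python3 -c "
from h import *
st()"
```

```text
t 18.6 tip [0.5115 0.2042 0.0235] yaw -1.071 tilt [0.0004 0.0001] F [ 0.2  0.4 -3.1] T [ 0.113 -0.153  0.164] q6 -0.3
```

Request:
drive_tool(
  moves=[
    [[0,0,0.02],[0,0,0],0.005],
    [[0,0,0.02],[0,0,0],0.005],
    [[0,0,0],[0,0,0],0.005],
  ],
)

```text
time: 18.98
eef_pos: [0.5108, 0.2052, 0.1899]
tcp_rot: [0.527, 0.85, 0.0, 0.0]
contact_force: [0.4, 0.3, -2.7]
opening: 0.174
finger_force: 59.8
```

```bash
python3 -c "
from h import *
st()"
```

```text
t 18.975 tip [0.5114 0.2042 0.0234] yaw -1.111 tilt [0.0002 0.0001] F [ 0.4  0.3 -2.7] T [ 0.195 -0.121  0.145] q6 -0.26
```

Request:
drive_tool(
  moves=[
    [[0,0,0.015],[0,0,0],0.005],
    [[0,0,0.015],[0,0,0],0.005],
    [[0,0,0],[0,0,0],0.005],
  ],
)

```text
time: 19.35
eef_pos: [0.5108, 0.2052, 0.1899]
tcp_rot: [0.54, 0.842, 0.0, 0.0]
contact_force: [-0.7, 0.8, -1.9]
opening: 0.177
finger_force: 59.8
```

```bash
python3 -c "
from h import *
st()"
```

```text
t 19.35 tip [0.5113 0.2041 0.0234] yaw -1.141 tilt [0.0002 0.0001] F [-0.7  0.8 -1.9] T [ 0.154 -0.092  0.106] q6 -0.23
```

Request:
drive_tool(
  moves=[
    [[0,0,0.015],[0,0,0],0.005],
    [[0,0,0],[0,0,0],0.005],
  ],
)

```text
time: 19.6
eef_pos: [0.5107, 0.2052, 0.1898]
tcp_rot: [0.546, 0.838, 0.0, 0.0]
contact_force: [0.5, 1.1, -1.7]
opening: 0.173
finger_force: 59.8
```

```bash
python3 -c "
from h import *
st()"
```

```text
t 19.6 tip [0.5112 0.2041 0.0233] yaw -1.156 tilt [0.0001 0.    ] F [ 0.5  1.1 -1.7] T [ 0.084 -0.201  0.124] q6 -0.22
```

Request:
drive_tool(
  moves=[
    [[0,0,0.01],[0,0,0],0.005],
    [[0,0,0],[0,0,0],0.005],
  ],
)

```text
time: 19.85
eef_pos: [0.5107, 0.2052, 0.1898]
tcp_rot: [0.55, 0.835, 0.0, 0.0]
contact_force: [0.5, 0.9, -2.6]
opening: 0.173
finger_force: 59.8
```

```bash
python3 -c "
from h import *
st()"
```

```text
t 19.85 tip [0.5112 0.2041 0.0233] yaw -1.166 tilt [0. 0.] F [ 0.5  0.9 -2.6] T [ 0.177 -0.188  0.13 ] q6 -0.21
```

Request:
drive_tool(
  moves=[
    [[0,0,0.01],[0,0,0],0.005],
    [[0,0,0],[0,0,0],0.005],
  ],
)

```text
time: 20.1
eef_pos: [0.5107, 0.2052, 0.1898]
tcp_rot: [0.555, 0.832, 0.0, 0.0]
contact_force: [0.5, 0.4, -1.3]
opening: 0.172
finger_force: 59.8
```

```bash
python3 -c "
from h import *
st()"
```

```text
t 20.1 tip [0.5112 0.2041 0.0233] yaw -1.176 tilt [ 0. -0.] F [ 0.5  0.4 -1.3] T [ 0.132 -0.208  0.156] q6 -0.2
```

Request:
drive_tool(
  moves=[
    [[0,0,0.01],[0,0,0],0.005],
    [[0,0,0],[0,0,0],0.005],
  ],
)

```text
time: 20.35
eef_pos: [0.5107, 0.2052, 0.1898]
tcp_rot: [0.559, 0.829, 0.0, 0.0]
contact_force: [0.3, 0.2, -2.9]
opening: 0.173
finger_force: 59.8
```

```bash
python3 -c "
from h import *
st()"
```

```text
t 20.35 tip [0.5112 0.2041 0.0233] yaw -1.186 tilt [0.0001 0.    ] F [ 0.3  0.2 -2.9] T [ 0.173 -0.195  0.113] q6 -0.19
```

Request:
drive_tool(
  moves=[
    [[0,0,0.01],[0,0,0],0.005],
    [[0,0,0],[0,0,0],0.005],
  ],
)

```text
time: 20.6
eef_pos: [0.5107, 0.2052, 0.1898]
tcp_rot: [0.563, 0.827, 0.0, 0.0]
contact_force: [0.7, 0.2, -1.8]
opening: 0.174
finger_force: 59.8
```

```bash
python3 -c "
from h import *
st()"
```

```text
t 20.6 tip [0.5112 0.2041 0.0233] yaw -1.196 tilt [0. 0.] F [ 0.7  0.2 -1.8] T [ 0.191 -0.118  0.175] q6 -0.18
```

Request:
drive_tool(
  moves=[
    [[0,0,0.01],[0,0,0],0.005],
    [[0,0,0],[0,0,0],0.005],
  ],
)

```text
time: 20.85
eef_pos: [0.5107, 0.2052, 0.1898]
tcp_rot: [0.567, 0.824, -0.0, 0.0]
contact_force: [0.6, 0.2, -1.8]
opening: 0.174
finger_force: 59.8
```

```bash
python3 -c "
from h import *
st()"
```

```text
t 20.85 tip [0.5111 0.2041 0.0233] yaw -1.206 tilt [-0.     -0.0001] F [ 0.6  0.2 -1.8] T [ 0.098 -0.191  0.231] q6 -0.17
```

Request:
drive_tool(
  moves=[
    [[0,0,0.01],[0,0,0],0.005],
    [[0,0,0],[0,0,0],0.005],
  ],
)

```text
time: 21.1
eef_pos: [0.5107, 0.2052, 0.1898]
tcp_rot: [0.571, 0.821, -0.0, 0.0]
contact_force: [0.8, 0.1, -2.8]
opening: 0.173
finger_force: 59.8
```

```bash
python3 -c "
from h import *
st()
k=cam('side')
cv2.imwrite('pics/s4.png',cv2.resize(k['image'][190:310,130:270,::-1],None,fx=5,fy=5,interpolation=cv2.INTER_CUBIC))
M=Ro.from_euler('z',.02).as_matrix()
for d in (.091,.111): print(proj(k,np.array([.5105,.205,.023])+M@[d,0,0]))
"
```

```text
t 21.1 tip [0.5111 0.2041 0.0233] yaw -1.216 tilt [-0.     -0.0001] F [ 0.8  0.1 -2.8] T [ 0.098 -0.162  0.34 ] q6 -0.16
(np.float64(189.84359843645888), np.float64(250.8147786167766))
(np.float64(185.677904146089), np.float64(247.60077392732873))
```

View pics/s4.png

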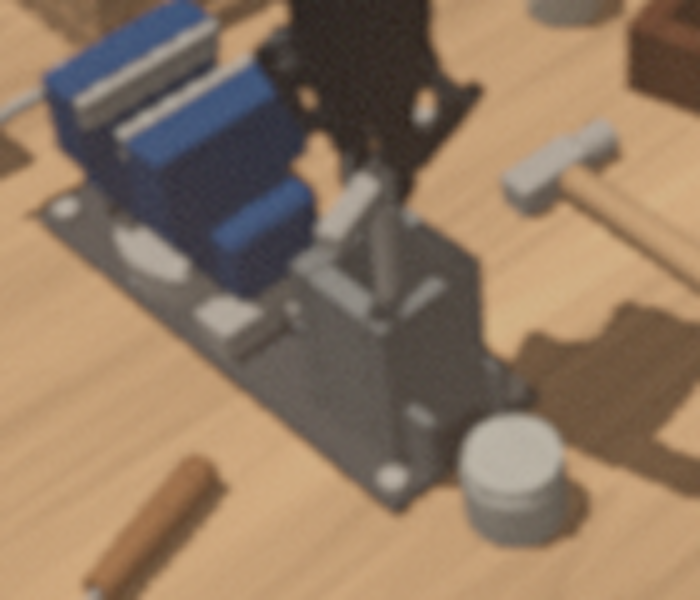

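Torque climbed from 0.14 to 0.23 to 0.34 N m, which is the firm stop. The picture shows the bolt run out toward the vise base around crop (285,315). I'll relax the turn, let go and withdraw.

Request:
drive_tool(
  moves=[
    [[0,0,-0.012],[0,0,0],0.005],
    [[0,0,-0.01],[0,0,0],0.005],
    [[0,0,0],[0,0,0],0.005],
  ],
  grip_force=40,
)

```text
time: 21.52
eef_pos: [0.5107, 0.2052, 0.1898]
tcp_rot: [0.562, 0.827, 0.0, -0.0]
contact_force: [0.6, 0.9, -0.6]
opening: 0.174
finger_force: 59.8
```

```bash
python3 -c "
from h import *
st()"
```

```text
t 21.525 tip [0.5112 0.2041 0.0233] yaw -1.194 tilt [-0.0001  0.0002] F [ 0.6  0.9 -0.6] T [ 0.156 -0.141  0.083] q6 -0.18
```

Request:
drive_tool(
  moves=[
    [[0,0,0],[0,0,0],0.02],
    [[0,0,0],[0,0,0],0.03],
    [[0,0,0],[0,0,0],0.045],
    [[0,0,0],[0,0,0],0.06],
    [[0,0,0],[0,0,0],0.06],
  ],
)

```text
time: 22.15
eef_pos: [0.5107, 0.2052, 0.1899]
tcp_rot: [0.562, 0.827, 0.0, 0.0]
contact_force: [0.4, 0.4, 0.1]
opening: 0.698
finger_force: 0.0
```

Request:
drive_tool(
  moves=[
    [[0,0,0],[0,0,-0.01],0.06],
    [[0,0,0],[0,0,-0.025],0.06],
    [[0,0,0],[0,0,-0.04],0.06],
    [[0,0,0],[0,0,-0.03],0.06],
    [[0,0,0],[0,0,0],0.06],
  ],
)

```text
time: 22.78
eef_pos: [0.5123, 0.2055, 0.2991]
tcp_rot: [0.562, 0.827, 0.003, 0.003]
contact_force: [-0.2, 0.1, -0.8]
opening: 0.703
finger_force: 0.0
```

```bash
python3 -c "
from h import *
st()
k=cam('wrist');s=cam('side')
a=cv2.resize(k['image'][:,:,::-1],(400,300));b=cv2.resize(s['image'][170:290,130:290,::-1],(400,300),interpolation=cv2.INTER_CUBIC)
cv2.imwrite('pics/f.png',np.hstack([a,b]))
"
```

```text
t 22.775 tip [0.514  0.2047 0.1326] yaw -1.194 tilt [0.0075 0.0015] F [-0.2  0.1 -0.8] T [ 0.001  0.012 -0.034] q6 -0.18
```

View pics/f.png

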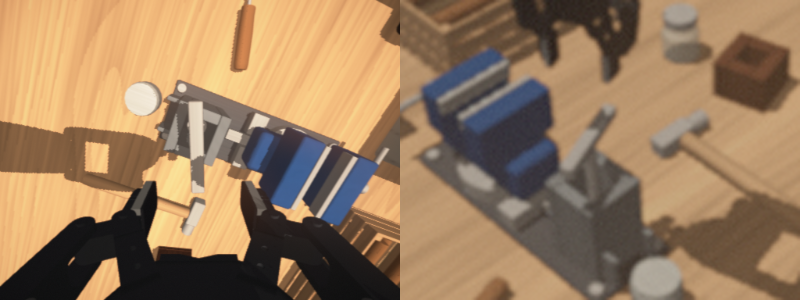

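The key stands upright and seated in the housing, with the bar at about (196,148) in the wrist half. The gripper is clear and the other objects are where they were. Handing in.

```bash
python3 -c "
from h import *
print(ctrl.sign_off())"
```

```text
the job is handed in; nothing more can be done
None
```

The swivel should be locked and the job is handed in: the T-key was turned clockwise until its torque rose sharply at the firm stop, and it was released standing seated on the stem. I judged the bolt fully home from that torque and the camera view, not from a direct reading.

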